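# Gauge the block on the optical breadboard

## Robot

A 6-joint arm with a two-finger parallel gripper is mounted at the origin on the work surface. World frame = base frame: x ahead of the robot, y to its left, z up, the work surface at z = 0. Lengths are in m, angles in rad, forces in N, time in s.
With the tool pointing down it reaches from about 0.3 to 0.85 m from the base axis. Payload 5.4 kg.
Tool frame: the origin (TCP) lies at the very end of the fingers, on their centre line; the grasp point (between the pads) lies 19 mm behind it; z points along the fingers, y is the line along which they close (so a half turn about z gives the same grasp; the last joint's range is limited). The gripper opens to 85 mm and grips with 20 to 120 N. Pads are 22 mm wide; open, the fingers measure 114 mm over their backs; the gripper's body (76 mm by 85 mm) begins 54 mm behind the grasp point. The pads swing forward as they close: fully open they stand 13 mm farther back than shut.
Start: joints at [0.984, 0.158, 1.597, -0, 1.386, -0.21], TCP at [0.212, 0.535, 0.231] pointing down, gripper open.
Joint ranges: [-2.91, 2.91], [-0.94, 2.29], [0.18, 2.7], [-1.29, 4.43], [0.17, 2.64], [-3, 3]. Speed limits (rad/s): [2.57, 2.57, 3.14, 3.14, 3.14, 3.14].

## Interface

Orientations are given as a unit quaternion [x, y, z, w].
In Python, from cell import readout, read_camera, get_calibration, job gives the robot as it stands.
- The arm moves only by the tool jog_arm, never from a script. Its argument "plan" is a list of rows, each an object of numbers: "fingers": the finger opening in mm, from 0 to 85.4; "dx", "dy", "dz": the shift along the world's x, y, z in mm; "roll": the turn about the world's z in rad. A call has 1 to 8 rows; each row is the pose to reach, as a shift and turn from the pose commanded when the call began; what a row does not reach only later rows make up. A row lasts 1/8 s, in which the tool goes at most 62.5 mm and 10.7 degrees, less where a joint would pass 70% of its speed; a pose out of reach is approached as far as the arm can. A call with a gripper value outside its range is refused whole. The fingers move at their own pace and stop on an object; "newtons" is the grip in N (left out, the last holds). Time passes only in rows, so rows that repeat a pose let the fingers close. It gives the time, the measured TCP pose, the force, the opening and the grip force at its end, in the units of the state.
- readout.observe(): the state, without advancing time (a new reading comes with each control period).
- read_camera(name): name is "scene" or "top"; returns the picture (480x640x3 uint8, red, green, blue); there is no depth.
- get_calibration(name): a dict with "fx", "fy", "cx", "cy" (pixels), "R" (3x3) and "t" (3): a world point X has camera coordinates R X + t. Camera axes: x right, y down, z forward; pixel columns grow to the right and rows downward; lengths in m; the calibration is good to about 2 mm. A picture is of the moment at which its call begins. get_calibration takes no time and is no camera call.
- job.job_done(): hands the job in; it is judged then, once.
The state is a dict: "time": time; "joint_positions": joint angles; "joint_velocities": joint speeds; "tau": joint torques, N m; "ee_pos": TCP position; "eef_rot": TCP orientation; "force": force on the tool from outside, world axes, zero at the start; "moment": the same for the moment, N m; "width": opening from 0.0 (shut) to 1.0 (fully open); "grip_force": force on a finger pad.
Only numpy, scipy, OpenCV 4.12 (cv2) and the standard library are available. Lean on these libraries where they do the work, as an engineer would, in place of code of your own. Each camera call takes 0.05 s, during which the arm holds its last target. There are 200 camera calls.

## Task

Pick up the bridge height gauge and lower it over the square aluminium block on the breadboard, one leg on either side, so that its sprung foot rests on the middle of the block's top and reads the block's height. Set it down in hand rather than dropping it, without shoving the block out of place, and leave it standing there on both legs.

Things in the scene. Friction and masses are not known exactly. Their poses are not given: they have to be found in the camera images.
- gauge: Loose bridge gauge, 0.5 kg, on the black board's left. Origin: centre of its underside, z up. Beam along its y: 118 long, 28 thick (x), 60-84 mm up. Two legs 14 thick, 50 deep (x), centred at y = -52 and +52 mm, 90 mm gap between. Dial 26 across juts 8 mm from the beam's -x side at y = +44. Foot stem on the centre line tops out 4 mm above the beam, 28 mm over the block.
- grip (a point): Point on the gauge to grip: middle of its beam, 75 mm above its underside, on the foot's centre line. Axes as the gauge's: fingers close along x across the 28 mm, fingertips then stay clear above the block. Nothing else on the board nearby is over 45 mm high; the camera and sample stage on the board's right and left edges reach 145 mm.
- foot (a joint): Slide of the gauge's sprung foot, a steel disc 28 mm across, 0 to 0.032 m. 0 (at the start): fully down, its underside 10 mm above the gauge's underside. A part pushes it up: with the gauge standing on the board it reads part height minus 0.010, so 0.024 on the block. The spring gives 0.5 N at 0, 1.7 N at 0.024, less than the gauge's weight: released, the gauge stays standing.
- block: Loose plain square aluminium block, 40 x 40 mm, 34 mm high, 0.15 kg, upright on the breadboard (its top at z = 0.012). Origin: centre of its underside, z up. Not the flat strip (100 x 24 x 8), the rod with square end collars (80 long, 22 high) or the small glass cube (25 mm), which lie about in any order. The gauge fits over it at any yaw, its neighbours leave room.
There are look-alikes about, which are no part of the job. There is more than one size of the gauge; the one meant has the size given above.

How it is judged:
On the way:
1. the gauge is lowered in hand over the block: still held by the fingers, above the block's middle, with the block pushing its foot up by 14 mm or more (contact force between the fingers and gauge above 0.5 N and value of joint foot above 0.014 m and horizontal distance between gauge and block below 0.018 m), for 0.1 s.
At the end, for the whole second after the job is handed in: The released gauge stands upright (within 4 degrees) and still on both legs on the breadboard, its underside within 4 mm of the board's top, its centre line within 15 mm of the block's centre; the foot's joint reads 0.021 to 0.027 m; the block is upright, at rest and within 15 mm of where it began (horizontal distance between gauge and block below 0.015 m and value of joint foot between 0.021 and 0.027 m and angle between each of gauge, block's own z axis and vertical below 0.07 rad and height (world z) of gauge between 0.009 and 0.016 m and distance of block from where it was at the start of the episode below 0.015 m and linear speed of each of gauge, block below 0.02 m/s); the robot touches nothing.
It also fails if it takes over 48 s, if anything falls off the work surface, if the arm or the gripper's body presses on something with over 40 N, if the wrist force passes 120 N, or if a joint passes its speed limit or range.

## Working session

There is one attempt and no reset: what is moved stays moved. The work goes in short steps, Python scripts to look and compute and a tool call to move; the robot and the scene stay as the last step left them, time stands still between calls to the robot, and variables do not carry over. Pictures are saved under pics/ and viewed, at most 10 in all, crops included, and the job is handed in when it is done.

Besides the shell and the picture viewer there is one more tool, called after "Emit:" by a JSON object that holds its "op" and its "data", one argument or row to a line. jog_arm: Moves the arm, as the interface text tells. Its arguments: {"type":"object","properties":{"plan":{"type":"array","items":{"type":"object","properties":{"fingers":{"type":"number"},"dx":{"type":"number"},"dy":{"type":"number"},"dz":{"type":"number"},"roll":{"type":"number"}}}},"newtons":{"type":"number"}},"required":["plan"]}

```bash
mkdir -p pics
cat > h.py <<'E'
import numpy as np,cv2
from cell import readout, read_camera, get_calibration, job
def px(cam,u,v,z):
    c=get_calibration(cam);R=np.array(c["R"]);t=np.array(c["t"])
    o=-R.T@t;d=R.T@np.array([(u-c["cx"])/c["fx"],(v-c["cy"])/c["fy"],1])
    return o+d*(z-o[2])/d[2]
def proj(cam,X):
    c=get_calibration(cam);p=np.array(c["R"])@np.array(X)+np.array(c["t"])
    return np.array([c["fx"]*p[0]/p[2]+c["cx"],c["fy"]*p[1]/p[2]+c["cy"]])
def snap(cam):
    im=read_camera(cam)[:,:,::-1].copy();return im
E
python3 - <<'E'
from h import *
for n in("scene","top"):
    cv2.imwrite(f"pics/{n}1.png",snap(n))
    c=get_calibration(n);print(n,c["fx"],-np.array(c["R"]).T@np.array(c["t"]))
o=readout.observe();print(o)
E
```

```text
scene 552.4730865068291 [1.10137195 0.50177577 1.05298149]
top 465.65736947075055 [0.28393275 0.26620552 1.26128995]
{'time': 0.1, 'joint_positions': array([ 9.83873529e-01,  1.59015677e-01,  1.59808802e+00, -4.16017745e-05,
        1.38623122e+00, -2.10072975e-01]), 'joint_velocities': array([-0.0006071 , -0.00265456, -0.00265009, -0.00128542, -0.00075478,
       -0.00029424]), 'tau': array([-1.04149444e-04, -3.96992397e+01, -3.32337749e+01, -2.51582142e-04,
        4.25018850e-03,  3.36839855e-05]), 'ee_pos': array([0.21130421, 0.53418011, 0.23040787]), 'eef_rot': array([ 1.87308079e-01,  9.82300832e-01, -8.10809739e-04, -3.19187754e-04]), 'force': array([ 0.42295906, -0.00249812, -1.27273804]), 'moment': array([ 0.03111001,  0.03474276, -0.05360597]), 'grip_force': 0.0, 'width': 0.9969451463522132}
```

View pics/top1.png

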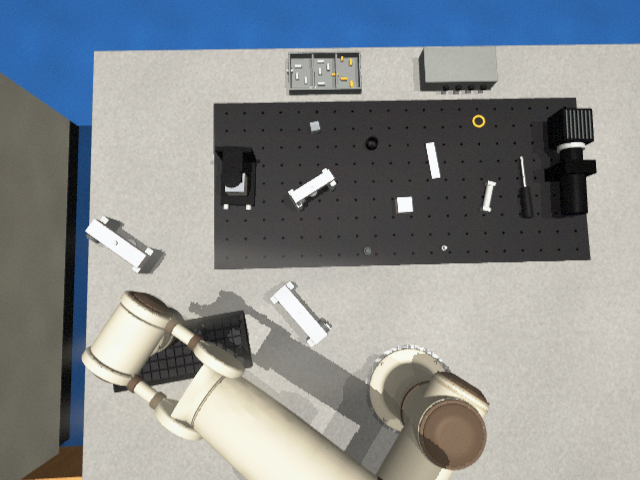

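View pics/scene1.png

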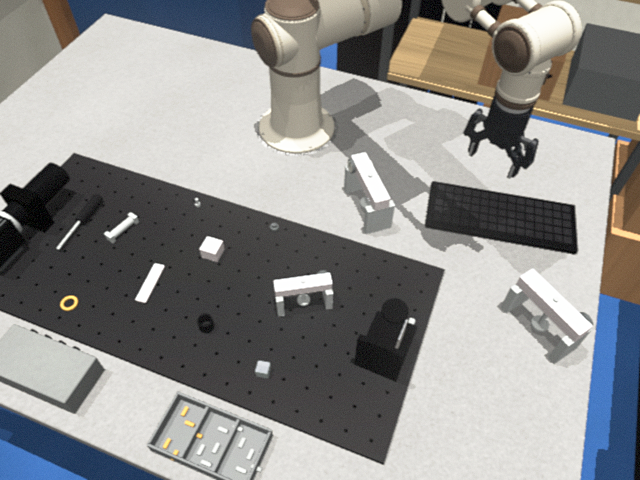

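The top view shows one gauge on the black board, centred near (313,187). The block is near (404,204), and the other two gauges stand off the board. I'll zoom in to measure both.

Run:
```python
from h import *
t=cv2.imread("pics/top1.png");s=cv2.imread("pics/scene1.png")
a=cv2.resize(t[160:220,280:345],None,fx=6,fy=6,interpolation=cv2.INTER_CUBIC)
b=cv2.resize(t[185:225,385:425],None,fx=9,fy=9,interpolation=cv2.INTER_CUBIC)
im=np.zeros((360,760,3),np.uint8);im[:,:390]=a;im[:,395:755]=b
cv2.imwrite("pics/c1.png",im)
# block: bright blob
g=cv2.cvtColor(t,cv2.COLOR_BGR2GRAY)
for nm,(r0,r1,c0,c1) in dict(block=(190,220,390,420),gauge=(160,215,280,345)).items():
    m=(g[r0:r1,c0:c1]>140).astype(np.uint8)
    n,l,st,ce=cv2.connectedComponentsWithStats(m);k=1+np.argmax(st[1:,4])
    p=np.argwhere(l==k)[:,::-1].astype(np.float32)
    R=cv2.minAreaRect(p);box=cv2.boxPoints(R)+[c0,r0]
    z=.046 if nm=="block" else .096
    print(nm,R,ce[k]+[c0,r0],[px("top",*q,z)[:2].round(4).tolist() for q in box],px("top",*(ce[k]+[c0,r0]),z))
```

```text
block ((14.549999237060547, 14.150001525878906), (15.415997505187988, 14.879122734069824), 85.60128784179688) [404.45258621 204.17241379] [[0.505, 0.017], [0.5073, -0.0228], [0.4659, -0.0239], [0.4637, 0.0158]] [ 0.48537249 -0.00319925  0.046     ]
gauge ((32.26404571533203, 27.02247428894043), (19.185962677001953, 46.85190963745117), 57.9946174621582) [312.34395973 185.52684564] [[0.5167, 0.3052], [0.5791, 0.2024], [0.5362, 0.1776], [0.4743, 0.2803]] [0.53026633 0.2412552  0.096     ]
```

View pics/c1.png

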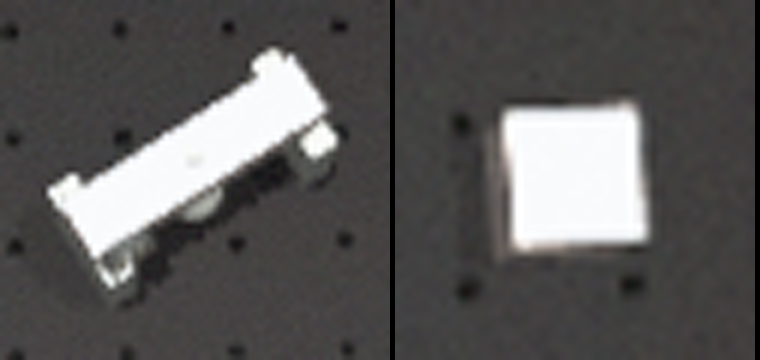

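The crop shows the gauge beam with the stem dot at crop (195,160), and its lower long edge running from (98,255) to (327,110). The block's top is a clean square, yawed about 3°.

Run:
```python
from h import *
f=lambda u,v,z:px("top",280+(u+.5)/6-.5,160+(v+.5)/6-.5,z)
stem=f(195,160,.100);a=f(98,255,.096);b=f(327,110,.096);d=b-a
print("stem",stem,"beam",d,np.hypot(*d[:2]),np.degrees(np.arctan2(d[1],d[0])))
n=np.array([-d[1],d[0],0])/np.hypot(*d[:2]); n*=np.sign(n[0])
print("centre from edge",(a+b)/2+.014*n)
for z,q in((.1,stem),):print(proj("scene",q))
c=np.array([.4855,-.0035,.046]);print("block in scene",proj("scene",c))
# block in scene: fit of top corners
print([proj("scene",[.4855+sx*.02,-.0035+sy*.02,.046]).round(1).tolist() for sx in(-1,1) for sy in(-1,1)])
p=readout.observe()["ee_pos"];print("d",(stem-p)*1000)
s=cv2.imread("pics/scene1.png")
A=cv2.resize(s[225:275,190:240],None,fx=7,fy=7,interpolation=cv2.INTER_CUBIC)
B=cv2.resize(s[260:320,265:340],None,fx=5,fy=5,interpolation=cv2.INTER_CUBIC)
im=np.zeros((350,730,3),np.uint8);im[:,:350]=A;im[:300,355:]=B;cv2.imwrite("pics/c2.png",im)
```

```text
stem [0.52756952 0.24204877 0.1       ] beam [ 0.06038063 -0.09868081  0.        ] 0.11568803975192564 -58.53844543536237
centre from edge [0.53061833 0.24190579 0.096     ]
[302.42216923 277.89769896]
block in scene [210.50353626 243.1788631 ]
[[207.0, 234.2], [222.4, 239.3], [198.4, 247.1], [214.1, 252.4]]
d [ 316.26531515 -292.13133734 -130.40786942]
```

View pics/c2.png

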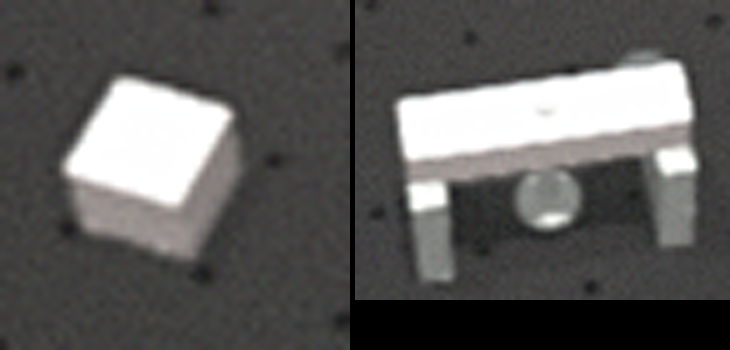

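Run:
```python
from h import *
def P(c):
    k=get_calibration(c);return np.array([[k["fx"],0,k["cx"]],[0,k["fy"],k["cy"]],[0,0,1]])@np.c_[np.array(k["R"]),np.array(k["t"])]
def tri(a,b):
    X=cv2.triangulatePoints(P("top"),P("scene"),np.float64(a),np.float64(b)).ravel();return (X[:3]/X[3]).round(4)
print("stem",tri((312.08,186.25),(302.6,281.6)))
print("block top",tri((404.45,204.17),(211,244.6)))
S=lambda u,v,z:px("scene",265+(u-355+.5)/5-.5,260+(v+.5)/5-.5,z)
q=[S(*c,.096) for c in((398,102),(680,63),(693,122),(405,160))]
print("beam len",np.linalg.norm(q[1]-q[0]),np.linalg.norm(q[2]-q[3]),"w",np.linalg.norm(q[1]-q[2]),np.mean(q,0), q[2]-q[3])
for z in(.086,.096): print(z,proj("scene",[.53,.242,z]),proj("top",[.53,.242,z]))
```

```text
stem [0.5296 0.2425 0.0893]
block top [ 0.4859 -0.0035  0.0413]
beam len 0.11826052350923061 0.11881984446384872 w 0.029615121751477423 [0.53411651 0.24499101 0.096     ] [-6.05652341e-02  1.02225280e-01 -1.11022302e-16]
0.086 [302.07916152 282.51787412] [311.99386885 186.44601226]
0.096 [301.98348316 279.8748643 ] [312.05411092 185.63568577]
```

Emit:
{"op": "jog_arm", "data": {
  "plan": [
    {"dx": 45,"dy": -42,"roll": -0.13,"fingers": 85},
    {"dx": 90,"dy": -83,"roll": -0.26,"fingers": 85},
    {"dx": 135,"dy": -125,"roll": -0.39,"fingers": 85},
    {"dx": 180,"dy": -166,"roll": -0.52,"fingers": 85},
    {"dx": 225,"dy": -208,"roll": -0.65,"fingers": 85},
    {"dx": 270,"dy": -250,"roll": -0.65,"fingers": 85},
    {"dx": 317,"dy": -292,"roll": -0.65,"fingers": 85},
    {"dx": 317,"dy": -292,"roll": -0.65,"fingers": 85}
  ]
}}

```text
schema error: expected keys fingers, dx, dy, dz, roll
```

Emit:
{"op": "jog_arm", "data": {
  "plan": [
    {"dx": 40,"dy": -37,"dz": 0,"roll": -0.13,"fingers": 85},
    {"dx": 80,"dy": -74,"dz": 0,"roll": -0.26,"fingers": 85},
    {"dx": 125,"dy": -115,"dz": 0,"roll": -0.39,"fingers": 85},
    {"dx": 170,"dy": -156,"dz": 0,"roll": -0.52,"fingers": 85},
    {"dx": 215,"dy": -198,"dz": 0,"roll": -0.65,"fingers": 85},
    {"dx": 260,"dy": -240,"dz": 0,"roll": -0.65,"fingers": 85},
    {"dx": 300,"dy": -277,"dz": 0,"roll": -0.65,"fingers": 85},
    {"dx": 318,"dy": -292,"dz": 0,"roll": -0.65,"fingers": 85}
  ]
}}

```text
time: 1.1
ee_pos: [0.531, 0.2404, 0.2307]
eef_rot: [0.492, 0.87, -0.0, -0.0]
force: [-0.7, 0.8, 1.2]
width: 0.998
grip_force: 0.0
```

Emit:
{"op": "jog_arm", "data": {
  "plan": [
    {"dx": 0,"dy": 2,"dz": -40,"roll": 0,"fingers": 85},
    {"dx": 0,"dy": 2,"dz": -80,"roll": 0,"fingers": 85},
    {"dx": 0,"dy": 2,"dz": -120,"roll": 0,"fingers": 85},
    {"dx": 0,"dy": 2,"dz": -145,"roll": 0,"fingers": 85},
    {"dx": 0,"dy": 2,"dz": -160,"roll": 0,"fingers": 85},
    {"dx": 0,"dy": 2,"dz": -165,"roll": 0,"fingers": 85},
    {"dx": 0,"dy": 2,"dz": -165,"roll": 0,"fingers": 85}
  ]
}}

```text
time: 1.98
ee_pos: [0.53, 0.2449, 0.067]
eef_rot: [0.491, 0.871, 0.0, 0.0]
force: [-0.7, 0.3, 0.4]
width: 0.995
grip_force: 0.0
```

Run:
```python
from h import *
s=snap("scene");print(readout.observe()["ee_pos"])
cv2.imwrite("pics/s2.png",cv2.resize(s[180:340,200:400],None,fx=3.5,fy=3.5))
```

```text
[0.53034105 0.24497069 0.06738449]
```

View pics/s2.png

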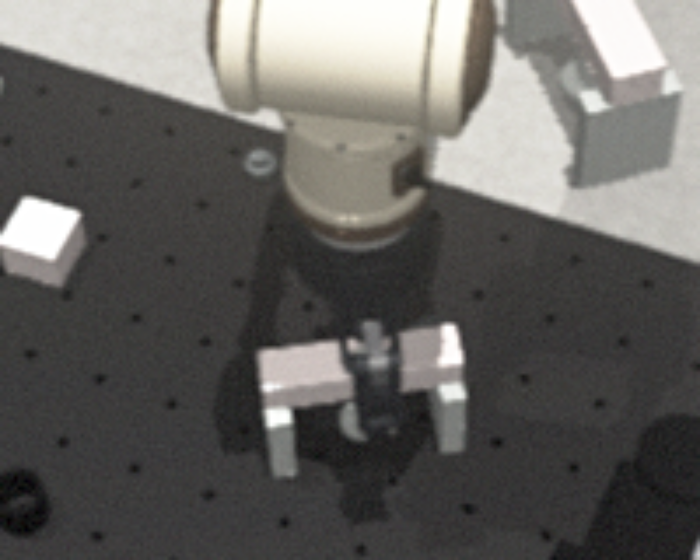

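The open fingers straddle the middle of the beam, at about (375,375) in the crop. The gauge is undisturbed, so I'll close.

Emit:
{"op": "jog_arm", "data": {
  "plan": [
    {"dx": 1,"dy": -2,"dz": 0,"roll": 0,"fingers": 60},
    {"dx": 1,"dy": -2,"dz": 0,"roll": 0,"fingers": 40},
    {"dx": 1,"dy": -2,"dz": 0,"roll": 0,"fingers": 15},
    {"dx": 1,"dy": -2,"dz": 0,"roll": 0,"fingers": 15},
    {"dx": 1,"dy": -2,"dz": 0,"roll": 0,"fingers": 15},
    {"dx": 1,"dy": -2,"dz": 0,"roll": 0,"fingers": 15},
    {"dx": 1,"dy": -2,"dz": 0,"roll": 0,"fingers": 15},
    {"dx": 1,"dy": -2,"dz": 0,"roll": 0,"fingers": 15}
  ],
  "newtons": 50
}}

```text
time: 3.02
ee_pos: [0.5312, 0.2428, 0.0668]
eef_rot: [0.491, 0.871, 0.001, 0.001]
force: [2.6, 1.1, 3.3]
width: 0.319
grip_force: 56.4
```

Emit:
{"op": "jog_arm", "data": {
  "plan": [
    {"dx": 0,"dy": 0,"dz": 15,"roll": 0,"fingers": 15},
    {"dx": 0,"dy": 0,"dz": 40,"roll": 0,"fingers": 15},
    {"dx": 0,"dy": 0,"dz": 70,"roll": 0,"fingers": 15},
    {"dx": 0,"dy": 0,"dz": 90,"roll": 0,"fingers": 15},
    {"dx": 0,"dy": 0,"dz": 100,"roll": 0,"fingers": 15},
    {"dx": 0,"dy": 0,"dz": 100,"roll": 0,"fingers": 15}
  ]
}}

```text
time: 3.78
ee_pos: [0.5301, 0.2425, 0.166]
eef_rot: [0.491, 0.871, -0.0, -0.0]
force: [0.4, 0.4, -5.8]
width: 0.315
grip_force: 55.4
```

Emit:
{"op": "jog_arm", "data": {
  "plan": [
    {"dx": -4,"dy": -20,"dz": 0,"roll": -0.05,"fingers": 15},
    {"dx": -11,"dy": -55,"dz": 0,"roll": -0.13,"fingers": 15},
    {"dx": -18,"dy": -95,"dz": 0,"roll": -0.21,"fingers": 15},
    {"dx": -25,"dy": -135,"dz": 0,"roll": -0.29,"fingers": 15},
    {"dx": -32,"dy": -175,"dz": 0,"roll": -0.37,"fingers": 15},
    {"dx": -39,"dy": -212,"dz": 0,"roll": -0.44,"fingers": 15},
    {"dx": -44,"dy": -238,"dz": 0,"roll": -0.49,"fingers": 15},
    {"dx": -45,"dy": -246,"dz": 0,"roll": -0.49,"fingers": 15}
  ]
}}

```text
time: 4.78
ee_pos: [0.4841, -0.005, 0.1652]
eef_rot: [0.689, 0.725, -0.001, -0.001]
force: [-0.1, 0.2, -5.9]
width: 0.318
grip_force: 55.3
```

Emit:
{"op": "jog_arm", "data": {
  "plan": [
    {"dx": 0,"dy": 0,"dz": 0,"roll": 0,"fingers": 15},
    {"dx": 0,"dy": 0,"dz": 0,"roll": 0,"fingers": 15}
  ]
}}

```text
time: 5.03
ee_pos: [0.4854, -0.0026, 0.166]
eef_rot: [0.687, 0.726, -0.0, -0.0]
force: [-0.0, -0.0, -6.9]
width: 0.318
grip_force: 55.3
```

Run:
```python
from h import *
s=snap("scene");t=snap("top");print(readout.observe())
im=np.zeros((480,780,3),np.uint8)
im[:,:480]=cv2.resize(s[140:300,130:290],None,fx=3,fy=3,interpolation=cv2.INTER_CUBIC)
im[:300,480:]=cv2.resize(t[150:250,355:455],None,fx=3,fy=3);cv2.imwrite("pics/s3.png",im)
```

```text
{'time': 5.125, 'joint_positions': array([-2.54966891e-01, -1.43509744e-02,  1.91262820e+00,  2.41020550e-04,
        1.24368688e+00, -3.10297241e-01]), 'joint_velocities': array([-0.00032599, -0.00084946, -0.00135469,  0.00043261, -0.00136853,
       -0.00196257]), 'tau': array([-1.85531764e-01, -3.34252489e+01, -3.40081286e+01, -2.79367414e-03,
        5.84175388e-03,  1.37383267e-03]), 'ee_pos': array([ 0.48553688, -0.00257235,  0.16612751]), 'eef_rot': array([ 6.87304590e-01,  7.26369296e-01,  1.04997716e-05, -2.17728165e-04]), 'force': array([-0.16821184,  0.41355275, -5.62590937]), 'moment': array([-0.03336721, -0.0495691 ,  0.00334442]), 'grip_force': 55.28724789619446, 'width': 0.31759287118653035}
```

View pics/s3.png

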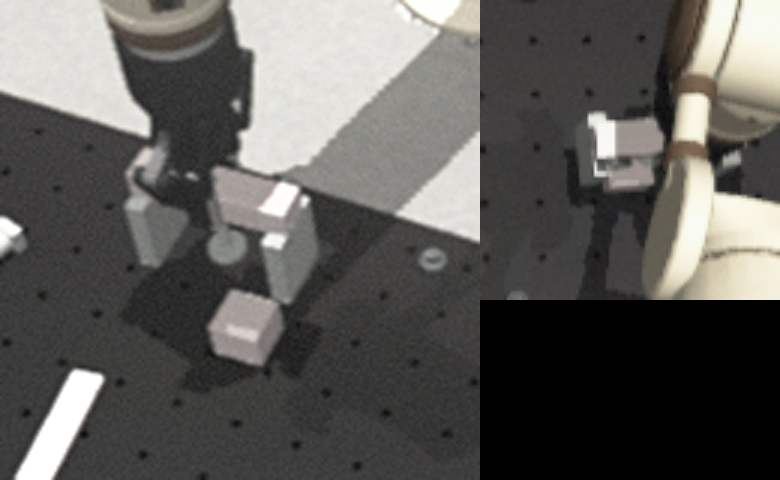

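The foot disc shows at scene pixel about (205.5,222), above the block. I'll compare that with its expected position.

Run:
```python
from h import *
for z in(.121,.127):print(proj("scene",[.4855,-.0026,z]))
for z in(.118,.124):print(px("scene",205.3,222,z))
# same camera bias from the block: seen (211,244.6)
print(px("scene",211,244.6,.046))
```

```text
[205.63814365 222.4852577 ]
[205.19838074 220.73067596]
[ 0.48258754 -0.00556535  0.118     ]
[ 0.48655843 -0.00230962  0.124     ]
[ 0.48866381 -0.00051491  0.046     ]
```

Emit:
{"op": "jog_arm", "data": {
  "plan": [
    {"dx": 1,"dy": 1,"dz": -20,"roll": 0,"fingers": 15},
    {"dx": 1,"dy": 1,"dz": -45,"roll": 0,"fingers": 15},
    {"dx": 1,"dy": 1,"dz": -65,"roll": 0,"fingers": 15},
    {"dx": 1,"dy": 1,"dz": -75,"roll": 0,"fingers": 15},
    {"dx": 1,"dy": 1,"dz": -83,"roll": 0,"fingers": 15},
    {"dx": 1,"dy": 1,"dz": -90,"roll": 0,"fingers": 15},
    {"dx": 1,"dy": 1,"dz": -94,"roll": 0,"fingers": 15},
    {"dx": 1,"dy": 1,"dz": -96,"roll": 0,"fingers": 15}
  ]
}}

```text
time: 6.12
ee_pos: [0.4872, -0.0024, 0.0706]
eef_rot: [0.688, 0.726, 0.0, 0.0]
force: [-0.1, 1.2, -3.1]
width: 0.318
grip_force: 55.4
```

Emit:
{"op": "jog_arm", "data": {
  "plan": [
    {"dx": 0,"dy": 0,"dz": -1,"roll": 0,"fingers": 15},
    {"dx": 0,"dy": 0,"dz": -2,"roll": 0,"fingers": 15},
    {"dx": 0,"dy": 0,"dz": -2,"roll": 0,"fingers": 15},
    {"dx": 0,"dy": 0,"dz": -2,"roll": 0,"fingers": 15}
  ]
}}

```text
time: 6.62
ee_pos: [0.4868, -0.0025, 0.0685]
eef_rot: [0.688, 0.726, 0.0, 0.0]
force: [2.1, 0.1, -3.8]
width: 0.318
grip_force: 55.5
```

Run:
```python
from h import *
s=snap("scene");o=readout.observe();print(o["ee_pos"],o["force"])
cv2.imwrite("pics/s4.png",cv2.resize(s[160:300,130:290],None,fx=4,fy=4,interpolation=cv2.INTER_CUBIC))
```

```text
[ 0.48681317 -0.00246752  0.06846858] [ 0.85012917  0.66518076 -3.4216948 ]
```

View pics/s4.png

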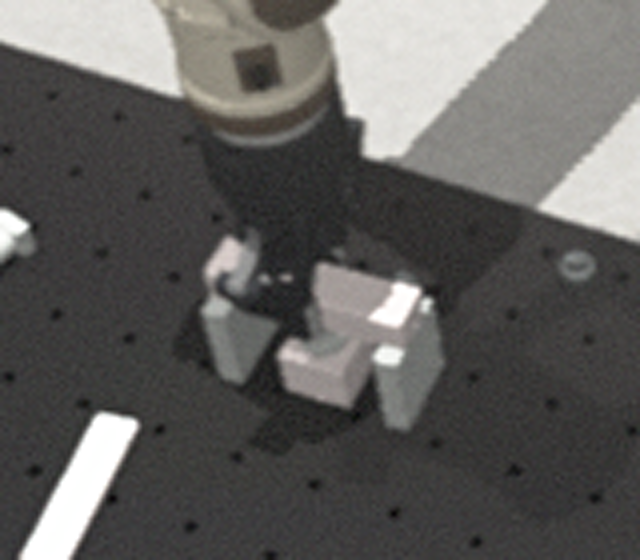

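The foot sits on the middle of the block at about (325,340) in the crop, with the legs clear on either side. I'll lower the last bit until the legs touch.

Emit:
{"op": "jog_arm", "data": {
  "plan": [
    {"dx": 0,"dy": 0,"dz": -1,"roll": 0,"fingers": 15},
    {"dx": 0,"dy": 0,"dz": -1.5,"roll": 0,"fingers": 15},
    {"dx": 0,"dy": 0,"dz": -1.5,"roll": 0,"fingers": 15},
    {"dx": 0,"dy": 0,"dz": -1.5,"roll": 0,"fingers": 15}
  ]
}}

```text
time: 7.18
ee_pos: [0.4866, -0.0024, 0.0669]
eef_rot: [0.688, 0.726, -0.0, 0.0]
force: [0.2, -0.3, -3.3]
width: 0.315
grip_force: 55.5
```

Emit:
{"op": "jog_arm", "data": {
  "plan": [
    {"dx": 0,"dy": 0,"dz": -0.5,"roll": 0,"fingers": 15},
    {"dx": 0,"dy": 0,"dz": -1,"roll": 0,"fingers": 15},
    {"dx": 0,"dy": 0,"dz": -1,"roll": 0,"fingers": 15},
    {"dx": 0,"dy": 0,"dz": -1,"roll": 0,"fingers": 15}
  ]
}}

```text
time: 7.68
ee_pos: [0.4869, -0.0025, 0.0667]
eef_rot: [0.688, 0.726, -0.0, 0.0]
force: [-1.1, 0.4, 5.3]
width: 0.32
grip_force: 56.3
```

The force has turned upward, so the legs are on the board. Releasing.

Emit:
{"op": "jog_arm", "data": {
  "plan": [
    {"dx": 0,"dy": 0,"dz": 0,"roll": 0,"fingers": 32},
    {"dx": 0,"dy": 0,"dz": 0,"roll": 0,"fingers": 45},
    {"dx": 0,"dy": 0,"dz": 0,"roll": 0,"fingers": 65},
    {"dx": 0,"dy": 0,"dz": 0,"roll": 0,"fingers": 80},
    {"dx": 0,"dy": 0,"dz": 0,"roll": 0,"fingers": 80},
    {"dx": 0,"dy": 0,"dz": 0,"roll": 0,"fingers": 80}
  ]
}}

```text
time: 8.43
ee_pos: [0.4866, -0.0024, 0.0658]
eef_rot: [0.688, 0.726, -0.0, -0.0]
force: [-1.0, -0.1, -0.1]
width: 0.942
grip_force: 0.0
```

Emit:
{"op": "jog_arm", "data": {
  "plan": [
    {"dx": 0,"dy": 0,"dz": 10,"roll": 0,"fingers": 80},
    {"dx": 0,"dy": 0,"dz": 35,"roll": 0,"fingers": 80},
    {"dx": 0,"dy": 0,"dz": 75,"roll": 0,"fingers": 80},
    {"dx": 0,"dy": 0,"dz": 120,"roll": 0,"fingers": 80},
    {"dx": 0,"dy": 0,"dz": 160,"roll": 0,"fingers": 80},
    {"dx": -40,"dy": 0,"dz": 180,"roll": 0,"fingers": 80},
    {"dx": -80,"dy": 0,"dz": 180,"roll": 0,"fingers": 80},
    {"dx": -80,"dy": 0,"dz": 180,"roll": 0,"fingers": 80}
  ]
}}

```text
time: 9.43
ee_pos: [0.4052, -0.0021, 0.2465]
eef_rot: [0.688, 0.726, 0.0, 0.001]
force: [0.6, -0.1, 0.4]
width: 0.935
grip_force: 0.0
```

Run:
```python
from h import *
s=snap("scene");o=readout.observe();print(o["ee_pos"],o["force"],o["width"])
cv2.imwrite("pics/s5.png",cv2.resize(s[160:300,130:290],None,fx=4,fy=4,interpolation=cv2.INTER_CUBIC))
```

```text
[ 0.40635692 -0.00236312  0.24658624] [ 0.50843972 -0.38658272 -0.45603983] 0.9319726405033891
```

View pics/s5.png

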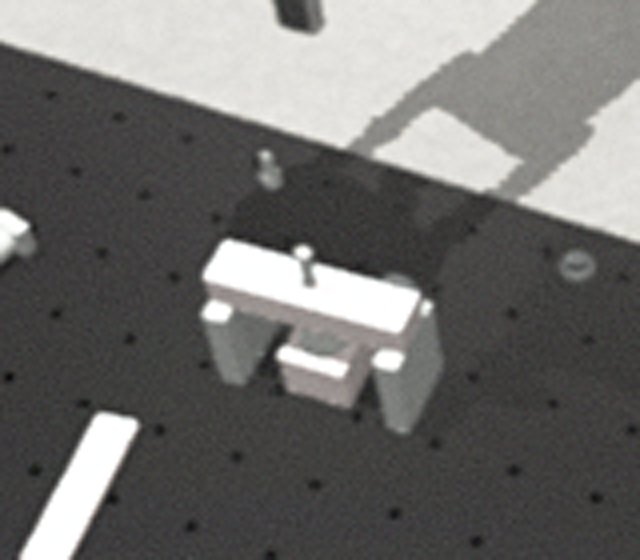

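The gauge stands on both legs over the block. The foot is on the block's middle, the stem is raised at (305,262) in the crop, and the arm is clear.

```bash
python3 -c "from cell import job;print(job.job_done())"
```

```text
the job is handed in; nothing more can be done
None
```

The bridge gauge was lowered in hand over the aluminium block and released; it stands on both legs with its foot on the middle of the block's top, and the job is handed in (no verdict came back; foot reading not measured directly).

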